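# Copy the diamond-cut angle onto the nougat cutter

### The job

Seat the hinged bevel in the corner of the pattern board: slide its stock along the ledge until it presses home against the stop block, the fixed cheek folding the blade flush, and while it sits there push its brass lock knob fully down. Then carry the locked bevel to the cutter board and slide it along the ledge until it presses fully home against that board's stop block, so that its blade swings the hinged fence to the same angle; leave it lying there, and let go. Work gently, and leave the sweets and the other things on the counter alone.

Things in the scene. Friction and masses are not known exactly. Their poses are not given: they have to be found in the camera images.
- bevel: loose hinged bevel gauge, 0.33 kg, lying flat on the counter left of both boards: wooden stock 24 mm wide, 10 mm thick, rounded at the pivot end (radius 12 mm), reaching 90 mm from the pivot, with an upright handle block. Origin: underside of the stock on the pivot axis; x along the stock away from the pivot, z up.
- bevel_handle (a point): where to grip: in the handle block, 48 mm from the pivot along the stock, 48 mm above the stock's underside. The block is 36 mm long (along the stock), 16 mm wide and spans 10 to 66 mm above the underside; take it across its 16 mm width, tips kept 25 mm or more above the underside to clear blade and cheek.
- blade: steel blade, 20 mm wide, 90 mm from pivot to tip, 10 to 16 mm above the stock's underside. Origin on the pivot; x along the blade; outer edge 10 mm from the pivot axis. From above it lies clockwise of the stock, at first 94 degrees from it, always wider than the pattern's corner. Swings with slight friction (0.2 N at the tip), stays where left; locked, it is rigid.
- lock (a joint): travel of the lock knob (m): 0 up and free, 0.005 fully down, its toothed disc biting on the blade (locked). It moves straight down; a snap spring holds it up until pushed with about 10 to 12 N, and past 2 mm snaps it down, where it stays by itself. Its bottoming out is rigid.
- lock_top (a point): centre of the top of the brass lock knob (24 mm across, 40 mm disc at its foot) on the pivot axis, 38 mm above the stock's underside when up.
- pattern: pattern board, fixed, light wood 170 (x) by 230 (y) by 12 mm, with a ledge along y at its side nearest the robot (9 mm high above the board, inner face at x -67 mm) a small stop block at the ledge's -y end, and a fixed, screwed-down cheek. Origin: centre of the underside. The two boards lie parallel; either may be the left one.
- pattern_corner (a point): point on the pattern board's top (board x -55, y -85 mm) where the bevel's pivot lies when fully seated: stock against the ledge (12 mm off), its round end against the stop block (12 mm off in board -y). The stock then points along board +y; the bevel is slid home along board -y, starting 80 to 90 mm out so that the open blade clears the cheek.
- pattern_cheek: fixed wooden bar 100 mm long, 14 mm thick, standing to 22 mm above the board, at 59 to 77 degrees from the ledge (varies). Origin at point pattern_corner; x along the bar (18 to 118 mm from the origin). The face the blade meets lies 10 mm from the origin, on the bar's +y side. Sliding the open bevel home makes it close the blade, flush once the stock is on the stop. More than 40 N harms it.
- cutter: the nougat cutter board, fixed, like the pattern board, same size, ledge and stop block, but with a hinged fence on a flush round steel plate (68 mm). Origin: centre of the underside.
- cutter_corner (a point): point on the cutter board's top (board x -55, y -85 mm) where the bevel's pivot lies when fully home: stock against the ledge (12 mm off) and its round end against the stop block (12 mm off in board -y). The stock points along board +y; slide home along board -y, starting 80 to 90 mm out so that the blade clears the fence.
- cutter_fence: hinged wooden fence, a bar like the cheek with the same offsets; origin on its vertical hinge axis at point cutter_corner, x along the bar. Starts at 44 to 52 degrees from the ledge, turns with friction (0.7 N at the blade's tip; an unlocked blade gives way first) and stays where left. To be moved by the bevel's blade, not by hand. More than 40 N harms it.
- cutter_stop: small fixed wooden stop block 24 by 12 by 9 mm on the cutter board at the -y end of the ledge; origin: centre of its underside, 18 mm in board -y from point cutter_corner. The stock's round end must bear on it. More than 40 N harms it.
- pattern_stop: small fixed wooden stop block 24 by 12 by 9 mm on the pattern board at the -y end of the ledge; origin: centre of its underside, 18 mm in board -y from point pattern_corner. The stock's round end must bear on it. More than 40 N harms it.
- nougat_a: bystander: cream nougat block 26 by 32 by 18 mm on the pattern board's far left part
- nougat_b: bystander: dark nougat block 26 by 32 by 18 mm on the cutter board's far left part
- card: bystander: blank price card on a wire stand, 104 mm tall, near the robot, to its left
- basket_cocoa: bystander: round basket of brown truffles, 100 mm across, about 85 mm tall, near the robot, to its left
- spatula: bystander: spatula 200 mm long lying flat near the robot's right
Mind the look-alikes: they are no part of the job. Leave any green look-alike of the bevel alone.

How it is judged:
On the way, in this order (a step that is already met when the one before it is completed fails the run):
1. the unlocked bevel is pressed home on the pattern board, stock along the ledge and on the stop block, blade flush with the cheek (contact force between bevel and pattern_stop above 1.5 N and angle between the x axis of blade and the x axis of pattern_cheek, either way round below 0.035 rad and angle between the x axis of bevel and the y axis of pattern, either way round below 0.035 rad and horizontal distance between bevel and pattern_corner below 0.005 m and z of bevel in the frame of pattern below 0.016 m and value of joint lock below 0.002 m), for 0.2 s.
2. the lock knob is pushed fully down while the bevel still lies in the pattern corner with the blade flush (value of joint lock above 0.0045 m and angle between the x axis of blade and the x axis of pattern_cheek, either way round below 0.04 rad and angle between the x axis of bevel and the y axis of pattern, either way round below 0.04 rad and horizontal distance between bevel and pattern_corner below 0.006 m), for 0.2 s.
3. the locked bevel is pressed fully home against the cutter board's stop block (contact force between bevel and cutter_stop above 1.5 N and horizontal distance between bevel and cutter_corner below 0.005 m and value of joint lock above 0.0045 m), for 0.1 s.
At the end, for the whole second after the job is handed in: The cutter's fence stands at the pattern cheek's angle within 2.6 degrees; the bevel, still locked, lies flat on the cutter board within 5 mm of fully home in the corner of ledge and stop, its stock along the ledge and its blade along the fence within 2.6 degrees, at rest and let go (angle between the x axis of cutter_fence and the x axis of pattern_cheek, either way round below 0.045 rad and angle between the x axis of blade and the x axis of cutter_fence, either way round below 0.045 rad and angle between the x axis of bevel and the y axis of cutter, either way round below 0.045 rad and horizontal distance between bevel and cutter_corner below 0.005 m and z of bevel in the frame of cutter below 0.016 m and angle between bevel's own z axis and vertical below 0.05 rad and value of joint lock above 0.0045 m and linear speed of bevel below 0.01 m/s); the robot touches nothing.
It fails at once if the bevel is forced against the pattern cheek or stop block with more than 40 N (contact force between bevel and pattern_cheek above 40 N or contact force between bevel and pattern_stop above 40 N).
It fails at once if the bevel is forced against the stop block or the fence with more than 40 N (contact force between bevel and cutter_stop above 40 N or contact force between bevel and cutter_fence above 40 N).
It fails at once if the fence is pushed by the robot's fingers (contact force between the fingers and cutter_fence above 2 N).
It fails at once if a bystander is pushed out of place by more than 30 mm (distance of any of nougat_a, nougat_b, card, basket_cocoa, spatula from where it was at the start of the episode above 0.03 m).
It also fails if it takes over 69 s, if anything falls off the work surface, if the arm or the gripper's body presses on something with over 40 N, if the wrist force passes 120 N, or if a joint passes its speed limit or range.

### The arm

A 7-joint arm with a two-finger parallel gripper is mounted at the origin on the work surface. World frame = base frame: x ahead of the robot, y to its left, z up, the work surface at z = 0. Lengths are in m, angles in rad, forces in N, time in s.
With the tool pointing down it reaches from about 0.4 to 0.85 m from the base axis. Payload 10.4 kg.
Tool frame: the origin (TCP) lies midway between the tips of the shut fingers; the grasp point (between the pads) lies 19 mm behind it; z points along the fingers, x is the direction in which the jaws open and shut, and the axes are right-handed (so a half turn about z gives the same grasp; the last joint's range is limited). The gripper opens to 85 mm and grips with 20 to 120 N. Pads are 22 mm wide; open, the fingers measure 114 mm over their backs; the gripper's body (76 mm by 85 mm) begins 54 mm behind the grasp point. The pads swing forward as they close: fully open they stand 13 mm farther back than shut.
Start: joints at [1.256, 0.332, -0.065, 1.46, 0.022, 1.35, -0.088], TCP at [0.18, -0.599, 0.198] pointing down, gripper open.
Joint ranges: [-2.6, 2.6], [-0.5, 2.12], [-1.47, 1.34], [0.16, 2.42], [-1.27, 4.41], [0.06, 2.06], [-2.6, 2.6]. Speed limits (rad/s): [2.22, 2.22, 2.79, 2.79, 3.14, 3.14, 3.14].

### API

Orientations are given as a unit quaternion [x, y, z, w].
In Python, from workcell import monitor, eyes, ticket, models gives the robot as it stands.
- The arm moves only by the tool servo_tool, never from a script. Its argument "motion" is a list of rows, each a list of 7 numbers: the opening, from 0 (shut) to 1 (fully open), then the shift along the tool's x, y, z in m, then the turn, a rotation vector about the tool's x, y, z in degrees. In form: [[fingers, tx, ty, tz, rx, ry, rz], ...]. A call has 1 to 20 rows; each row is the pose to reach, as a shift and turn from the pose commanded when the call began, along the tool's axes at that moment; what a row does not reach only later rows make up. A row lasts 1/8 s, in which the tool goes at most 62.5 mm and 10.7 degrees, less where a joint would pass 70% of its speed; a pose out of reach is approached as far as the arm can. A call with a gripper value outside its range is refused whole. The fingers move at their own pace and stop on an object; "grip_force" is the grip in N (left out, the last holds). Time passes only in rows, so rows that repeat a pose let the fingers close. It gives the time, the measured TCP pose, the force and the opening at its end, in the units of the state.
- monitor.get_obs(): the state, without advancing time (a new reading comes with each control period).
- eyes.camera(name): name is "scene" or "top" or "wrist"; returns (picture, depth): 400x640x3 uint8, blue, green, red; 400x640 float32, m along the optical axis (not along the pixel's ray), 0 where there is no reading.
- eyes.camera_info(name): a dict with "intrinsics" (3x3 intrinsics, pixels), "extrinsics" (4x4, takes a point from world to camera coordinates); the wrist camera has in their place "tool_from_camera" (4x4, takes a point from camera to tool coordinates, whose origin is the TCP and whose axes are the tool frame's). Camera axes: x right, y down, z forward; pixel columns grow to the right and rows downward; lengths in m; the calibration is good to about 2 mm. A picture is of the moment at which its call begins: read the wrist's pose just before it. camera_info takes no time and is no camera call.
- ticket.hand_in(): hands the job in, once; it reports no verdict.
Trained networks look in the newest picture that a camera, given by its name, has taken for a name from the list of things; names that differ only in an ending like _2 or _b are one class to them, and where a whole thing is asked for, a point or a joint stands for the part that bears it (a point fixed in the world has none). Each returns a list of dicts, best first, with "confidence" (0 to 1); they miss things now and then, are a little off and sometimes report something else, mostly with a low value. They report only what shows in the picture. A call takes as long as a camera call. They do not tell look-alikes from the thing itself.
- models.boxes_of(camera, thing): "point" ([x, y, z] in m, in the coordinates of the camera as it stood for that picture, good to about 4 mm: the middle of the surface that is visible of it).
The state is a dict: "clock": time; "joint_pos": joint angles; "joint_velocities": joint speeds; "tau": joint torques, N m; "position": TCP position; "ee_rot": TCP orientation; "ft_force": force on the tool from outside, world axes, zero at the start; "torque": the same for the moment, N m; "grip_width": opening from 0.0 (shut) to 1.0 (fully open).
Only numpy, scipy, OpenCV 4.12 (cv2) and the standard library are available. Lean on these libraries where they do the work, as an engineer would, in place of code of your own. Each camera call takes 0.05 s, during which the arm holds its last target. There are 200 camera calls.

## Working session

There is one attempt and no reset: what is moved stays moved. The work goes in short steps, Python scripts to look and compute and a tool call to move; the robot and the scene stay as the last step left them, time stands still between calls to the robot, and variables do not carry over. Pictures are saved under pics/ and viewed, about 8 in all and at most 12, crops included, and the job is handed in when it is done.

Besides the shell and the picture viewer there is one more tool, called after ">>>" as name([rows], argument=value, ...), one row to a line, values as JSON. servo_tool: Moves the arm, as the interface text tells. Its arguments: {"type":"object","properties":{"motion":{"type":"array"},"grip_force":{"type":"number"}},"required":["motion"]}

```bash
ls; mkdir -p pics; cat > h.py <<'E'
import numpy as np,cv2
from scipy.spatial.transform import Rotation as R
from workcell import monitor, eyes, ticket, models
def ext(name,obs=None):
    ci=eyes.camera_info(name); K=np.array(ci["intrinsics"])
    if name=="wrist":
        o=obs or monitor.get_obs(); T=np.eye(4); T[:3,:3]=R.from_quat(o["ee_rot"]).as_matrix(); T[:3,3]=o["position"]
        return K,T@np.array(ci["tool_from_camera"])
    return K,np.linalg.inv(np.array(ci["extrinsics"]))
def snap(name):
    o=monitor.get_obs(); im,d=eyes.camera(name); K,T=ext(name,o); return np.array(im),np.array(d),K,T
def w(K,T,d,u,v,z=None):
    r=np.array([(u-K[0,2])/K[0,0],(v-K[1,2])/K[1,1],1.0])
    if z is None: p=r*d[int(v),int(u)]
    else:
        rw=T[:3,:3]@r; p=r*((z-T[2,3])/rw[2])
    return T[:3,:3]@p+T[:3,3]
def px(K,T,p):
    q=np.linalg.inv(T)@np.append(p,1); q=q[:3]/q[2]; return (K@q)[:2]
E
python3 - <<'E'
from h import *
o=monitor.get_obs(); print({k:np.round(v,3) for k,v in o.items()})
for c in ["top","scene"]:
    im,d,K,T=snap(c); cv2.imwrite(f"pics/{c}1.png",im); np.savez(f"pics/{c}1.npz",im=im,d=d,K=K,T=T)
    print(c,np.round(T[:3,3],3))
    for n in ["bevel","blade","lock","pattern","pattern_cheek","cutter","cutter_fence","cutter_stop"]:
        for r in models.boxes_of(c,n)[:3]:
            p=T[:3,:3]@np.array(r["point"])+T[:3,3]; print(n,round(r["confidence"],2),np.round(p,3),np.round(px(K,T,p)))
E
```

```text
pics
{'clock': np.float64(0.0), 'joint_pos': array([ 1.256,  0.333, -0.065,  1.461,  0.022,  1.35 , -0.088]), 'joint_velocities': array([ 0.   , -0.001, -0.   ,  0.002,  0.001,  0.   ,  0.001]), 'tau': array([ 0.0000e+00, -6.2544e+01,  4.9000e-02, -3.9161e+01,  1.6000e-02,
        1.0000e-02, -0.0000e+00]), 'position': array([ 0.18 , -0.598,  0.197]), 'ee_rot': array([ 0.802, -0.597, -0.001, -0.   ]), 'ft_force': array([-0.459, -0.491,  0.595]), 'torque': array([-0.002, -0.018,  0.001]), 'grip_width': np.float64(0.996)}
top [ 0.239 -0.025  1.422]
bevel 0.9 [0.72  0.26  0.014] [240. 140.]
bevel 0.56 [0.513 0.307 0.019] [222. 203.]
blade 0.68 [0.555 0.289 0.017] [229. 190.]
blade 0.6 [0.678 0.273 0.014] [235. 153.]
lock 0.65 [0.726 0.27  0.027] [236. 137.]
lock 0.53 [0.502 0.304 0.023] [223. 206.]
pattern 0.66 [0.497 0.008 0.011] [317. 208.]
pattern_cheek 0.48 [ 0.518 -0.061  0.037] [339. 199.]
pattern_cheek 0.15 [0.313 0.219 0.055] [246. 266.]
cutter 0.78 [ 0.506 -0.251  0.014] [400. 205.]
cutter_fence 0.5 [ 0.52  -0.308  0.036] [419. 199.]
cutter_fence 0.2 [0.514 0.311 0.017] [221. 202.]
scene [1.101 0.195 0.851]
bevel 0.59 [0.74  0.255 0.02 ] [401. 324.]
bevel 0.57 [0.523 0.333 0.013] [454. 248.]
bevel 0.26 [0.514 0.303 0.023] [442. 239.]
blade 0.75 [0.56  0.289 0.015] [432. 255.]
blade 0.72 [ 0.531 -0.055  0.034] [293. 201.]
blade 0.63 [0.681 0.274 0.015] [416. 301.]
lock 0.85 [0.738 0.267 0.024] [408. 324.]
lock 0.71 [0.514 0.304 0.021] [443. 239.]
pattern 0.85 [0.509 0.01  0.009] [322. 207.]
pattern_cheek 0.56 [ 0.533 -0.061  0.032] [291. 201.]
cutter 0.56 [ 0.524 -0.251  0.011] [222. 184.]
cutter_fence 0.78 [ 0.534 -0.299  0.031] [202. 177.]
cutter_fence 0.61 [ 0.313 -0.316 -0.001] [236. 128.]
cutter_fence 0.5 [0.559 0.291 0.018] [434. 254.]
```

```bash
python3 - <<'E'
from h import *
a=cv2.imread("pics/top1.png")[100:300,170:450]; a=cv2.resize(a,None,fx=2.8,fy=2.8,interpolation=cv2.INTER_CUBIC)
cv2.imwrite("pics/topc.png",a)
b=cv2.imread("pics/scene1.png")[100:380,130:530]; cv2.imwrite("pics/scenec.png",cv2.resize(b,None,fx=2,fy=2,interpolation=cv2.INTER_CUBIC)[:600])
E
```

```text
(no output)
```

View pics/topc.png

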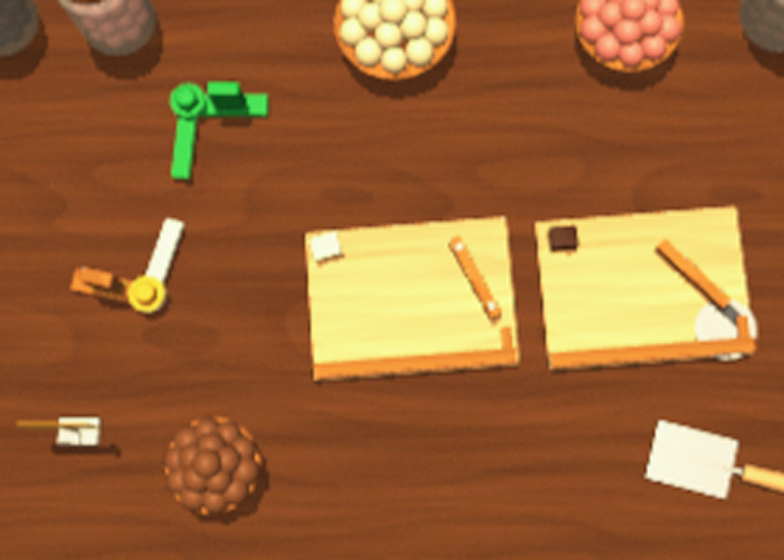

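View pics/scenec.png

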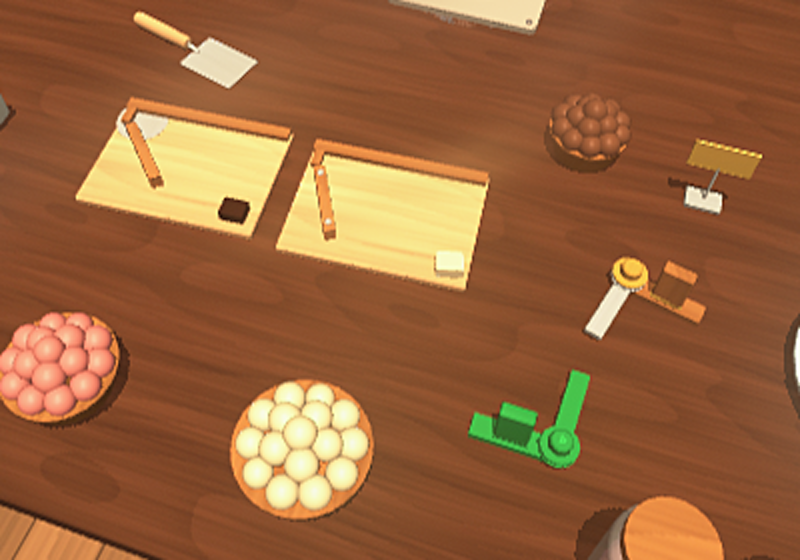

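Candidates for the bevel: the wooden one with a brass knob at top-image px (222,205), and the green one at px (237,137). The wooden one fits the description (wood stock, steel blade, brass knob), and the enlarged crop confirms it. The pattern board is the left one, with the screwed cheek and cream nougat. The cutter is the right one, with the round steel plate and dark nougat.

```bash
cat >> h.py <<'E'
def go(pos,xang,ref=None):
    "world target + world angle (deg) of tool x -> tool shift/turn from current commanded pose (ref=(pos,quat))"
    o=monitor.get_obs(); p,q=(o["position"],o["ee_rot"]) if ref is None else ref
    A=R.from_quat(q); B=R.from_matrix(np.array([[np.cos(a:=np.radians(xang)),np.sin(a),0],[np.sin(a),-np.cos(a),0],[0,0,-1]]))
    return np.round(A.inv().apply(np.array(pos)-p),4), np.round(np.degrees((A.inv()*B).as_rotvec()),2)
E
python3 - <<'E'
from h import *
ci=eyes.camera_info("wrist"); print(np.round(ci["intrinsics"],1),np.round(ci["tool_from_camera"],3))
for p,a in [((.5,-.27,.40),3.4),((.5,0,.40),3.4),((.54,.33,.25),-12)]: print(go(p,a))
E
```

```text
[[302.3   0.  320.5]
 [  0.  302.3 196.1]
 [  0.    0.    1. ]] [[ 1.    -0.001 -0.    -0.001]
 [ 0.001  0.949  0.316 -0.082]
 [-0.    -0.316  0.949 -0.176]
 [ 0.     0.     0.     1.   ]]
(array([-0.2226, -0.4012, -0.2022]), array([ 0.000e+00, -1.000e-02, -7.668e+01]))
(array([-0.4812, -0.4788, -0.2022]), array([ 0.000e+00, -1.000e-02, -7.668e+01]))
(array([-0.7857, -0.6121, -0.0522]), array([ 0.000e+00, -1.000e-02, -6.128e+01]))
```

>>> servo_tool([
  [1,-0.029,-0.042,-0.02,0,0,-8],
  [1,-0.058,-0.084,-0.04,0,0,-16],
  [1,-0.087,-0.126,-0.052,0,0,-24],
  [1,-0.116,-0.168,-0.052,0,0,-32],
  [1,-0.145,-0.21,-0.052,0,0,-40],
  [1,-0.174,-0.252,-0.052,0,0,-48],
  [1,-0.203,-0.294,-0.052,0,0,-56],
  [1,-0.232,-0.336,-0.052,0,0,-64],
  [1,-0.261,-0.378,-0.052,0,0,-72],
  [1,-0.29,-0.421,-0.052,0,0,-76.7],
  [1,-0.29,-0.421,-0.052,0,0,-76.7],
  [1,-0.29,-0.421,-0.052,0,0,-76.7],
])

```text
clock: 2.4
position: [0.4994, -0.2002, 0.2497]
ee_rot: [1.0, 0.03, -0.0, 0.0]
ft_force: [-0.3, -0.2, 0.9]
grip_width: 0.997
```

```bash
cat >> h.py <<'E'
def grid(d,K,T):
    v,u=np.mgrid[0:d.shape[0],0:d.shape[1]]
    P=np.stack([(u-K[0,2])/K[0,0]*d,(v-K[1,2])/K[1,1]*d,d],-1)
    W=P@T[:3,:3].T+T[:3,3]; W[d<=0]=np.nan; return W
E
python3 - <<'E'
from h import *
im,d,K,T=snap("wrist"); cv2.imwrite("pics/w_cut.png",im); np.savez("pics/w_cut.npz",im=im,d=d,K=K,T=T)
o=monitor.get_obs(); print(o["clock"],o["position"],o["ee_rot"],o["joint_pos"])
W=grid(d,K,T); 
for n in ["cutter_fence","cutter_stop","cutter"]:
    for r in models.boxes_of("wrist",n)[:3]:
        p=T[:3,:3]@np.array(r["point"])+T[:3,3]; print(n,round(r["confidence"],2),np.round(p,3),np.round(px(K,T,p)))
print(go((.5,.06,.25),3.4),go((.54,.33,.25),-12))
E
```

```text
2.45 [ 0.49905399 -0.20081113  0.24973961] [ 9.99581964e-01  2.89104326e-02 -1.78627776e-04  2.29927380e-04] [ 0.78382771  0.1556314  -0.54157993  1.58745913  0.08143981  1.42119678
  0.29325075]
cutter_fence 0.58 [ 0.523 -0.305  0.035] [332. 235.]
cutter_stop 0.56 [ 0.466 -0.356  0.022] [292. 260.]
cutter 0.8 [ 0.506 -0.241  0.013] [323. 186.]
cutter 0.75 [ 0.567 -0.16   0.03 ] [374. 133.]
cutter 0.4 [ 0.458 -0.093  0.024] [292.  72.]
(array([ 0.0159, -0.2604, -0.0003]), array([ 0.03,  0.  , -0.11])) (array([ 7.140e-02, -5.277e-01, -4.000e-04]), array([ 0.03,  0.  , 15.29]))
```

View pics/w_cut.png

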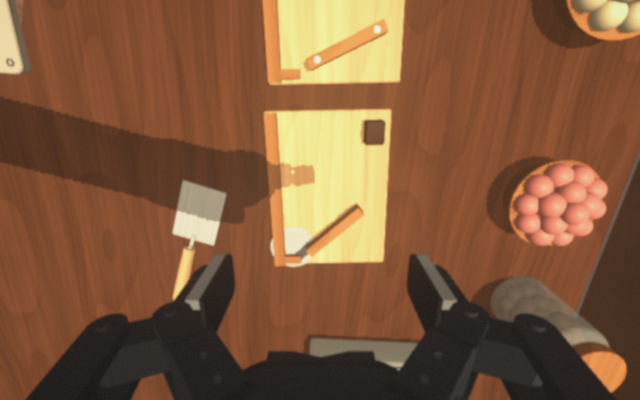

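The wrist view shows the cutter board (px 265–390, 110–265) with its ledge on the left and stop block at (290,260), and the pattern board above it. Now on to the pattern board.

>>> servo_tool([
  [1,0.004,-0.06,0,0,0,0],
  [1,0.008,-0.12,0,0,0,0],
  [1,0.012,-0.18,0,0,0,0],
  [1,0.016,-0.24,0,0,0,0],
  [1,0.016,-0.26,0,0,0,0],
  [1,0.016,-0.26,0,0,0,0],
])

```text
clock: 3.35
position: [0.4999, 0.0617, 0.25]
ee_rot: [1.0, 0.031, 0.0, 0.0]
ft_force: [0.2, -1.4, -0.1]
grip_width: 0.997
```

```bash
cat > fit.py <<'E'
from h import *
def fit(f,yr):
    D=np.load(f); W=grid(D["d"],D["K"],D["T"]); 
    for zr in [(0.007,0.05),(0.0165,0.03)]:
        m=(W[...,2]>zr[0])&(W[...,2]<zr[1])&(W[...,0]>.38)&(W[...,0]<.63)&(W[...,1]>yr[0])&(W[...,1]<yr[1])
        m8=cv2.morphologyEx(m.astype(np.uint8),cv2.MORPH_OPEN,np.ones((3,3))) if zr[0]<.01 else m.astype(np.uint8)
        n,l,s,_=cv2.connectedComponentsWithStats(m8)
        for i in np.argsort(-s[1:,4])[:4]+1:
            P=W[l==i]; 
            if len(P)<40: continue
            r=cv2.minAreaRect((P[:,:2]*1000).astype(np.float32)); b=cv2.boxPoints(r)
            print(f[-10:],zr[0],len(P),"z",np.round(np.median(P[:,2]),4),"c",np.round(r[0],1),"size",np.round(r[1],1),"ang",round(r[2],1))
    mt=(W[...,2]>0.007)&(W[...,2]<0.016)&(W[...,0]>.42)&(W[...,0]<.58)&(W[...,1]>yr[0]+.03)&(W[...,1]<yr[1]-.03)
    print("boardtop z",np.nanmedian(W[...,2][mt]))
E
python3 - <<'E'
from fit import *
im,d,K,T=snap("wrist"); cv2.imwrite("pics/w_pat.png",im); np.savez("pics/w_pat.npz",im=im,d=d,K=K,T=T)
fit("pics/w_cut.npz",(-.40,-.125)); fit("pics/w_pat.npz",(-.118,.16))
for n in ["pattern_cheek","pattern_stop","pattern"]:
    for r in models.boxes_of("wrist",n)[:3]:
        p=T[:3,:3]@np.array(r["point"])+T[:3,3]; print(n,round(r["confidence"],2),np.round(p,3),np.round(px(K,T,p)))
print(go((.54,.33,.25),-12))
E
```

```text
/w_cut.npz 0.007 18117 z 0.0119 c [ 512.3 -252.7] size [173.2 233.7] ang 4.3
/w_cut.npz 0.0165 1923 z 0.0205 c [ 447.9 -255.6] size [ 39.3 224.4] ang 6.1
/w_cut.npz 0.0165 413 z 0.029 c [ 568.  -160.1] size [26.2 32.1] ang 3.8
/w_cut.npz 0.0165 218 z 0.0234 c [ 521.5 -297.7] size [99.5 12.6] ang 38.5
boardtop z 0.01169067681012076
/w_pat.npz 0.007 18086 z 0.0118 c [503.1  11.7] size [168.3 229.9] ang 4.4
/w_pat.npz 0.0165 1942 z 0.0205 c [438.4   6.1] size [ 40.2 225.2] ang 5.0
/w_pat.npz 0.0165 400 z 0.0291 c [558.8 107.6] size [26.3 32.1] ang 16.9
/w_pat.npz 0.0165 271 z 0.0235 c [519.2 -54.2] size [99.9  8.3] ang 23.7
boardtop z 0.01161059326895808
pattern_cheek 0.96 [ 0.525 -0.059  0.038] [332. 246.]
pattern_stop 0.73 [ 0.457 -0.09   0.022] [285. 257.]
pattern_stop 0.53 [0.324 0.205 0.061] [164.  25.]
pattern 0.63 [0.501 0.025 0.012] [319. 183.]
(array([ 0.0551, -0.2685, -0.0005]), array([3.000e-02, 1.000e-02, 1.526e+01]))
```

>>> servo_tool([
  [1,0.008,-0.06,0,0,0,4],
  [1,0.016,-0.12,0,0,0,8],
  [1,0.024,-0.18,0.01,0,0,12],
  [1,0.032,-0.24,0.03,0,0,15.3],
  [1,0.037,-0.3,0.05,0,0,15.3],
  [1,0.037,-0.3,0.05,0,0,15.3],
  [1,0.037,-0.3,0.05,0,0,15.3],
])

```text
clock: 4.42
position: [0.5198, 0.3613, 0.1993]
ee_rot: [0.995, -0.104, -0.0, 0.0]
ft_force: [-0.6, -0.1, -0.1]
grip_width: 0.996
```

```bash
python3 - <<'E'
from h import *
for f,yr,c in [("pics/w_cut.npz",(-.34,-.15),.445),("pics/w_pat.npz",(-.08,.11),.435)]:
    D=np.load(f); W=grid(D["d"],D["K"],D["T"]); m=(W[...,2]>.0185)&(W[...,2]<.024)&(abs(W[...,0]-c)<.025)&(W[...,1]>yr[0])&(W[...,1]<yr[1])
    P=W[m]; B=np.round(P[:,1]/.004); ys,lo,hi=zip(*[(P[B==b][:,1].mean(),P[B==b][:,0].min(),P[B==b][:,0].max()) for b in np.unique(B) if (B==b).sum()>8])
    for e in (lo,hi):
        k=np.polyfit(ys,e,1); r=np.array(e)-np.polyval(k,ys); print(f,"yaw",round(-np.degrees(np.arctan(k[0])),2),"x at y0",round(np.polyval(k,sum(yr)/2),4),sum(yr)/2,"rms",r.std().round(4))
im,d,K,T=snap("wrist"); cv2.imwrite("pics/w_bev.png",im); np.savez("pics/w_bev.npz",im=im,d=d,K=K,T=T)
for n in ["bevel","lock","blade","bevel_handle"]:
    for r in models.boxes_of("wrist",n)[:2]:
        p=T[:3,:3]@np.array(r["point"])+T[:3,3]; print(n,round(r["confidence"],2),np.round(p,3),np.round(px(K,T,p)))
W=grid(d,K,T); near=np.hypot(W[...,0]-.51,W[...,1]-.32)<.15
for nm,zr in [("handle",(.055,.075)),("knob",(.03,.045)),("disc",(.017,.03)),("blade/stock",(.006,.0155))]:
    m=(near&(W[...,2]>zr[0])&(W[...,2]<zr[1])).astype(np.uint8); n,l,s,_=cv2.connectedComponentsWithStats(m)
    for i in np.argsort(-s[1:,4])[:3]+1:
        P=W[l==i]
        if len(P)<15: continue
        r=cv2.minAreaRect((P[:,:2]*1000).astype(np.float32)); print(nm,len(P),np.round(np.median(P[:,2]),4),np.round(r[0],1),np.round(r[1],1),round(r[2],1), "px",s[i,:4])
o=monitor.get_obs(); print(o["position"],o["ee_rot"],o["joint_pos"])
E
```

```text
pics/w_cut.npz yaw 4.46 x at y0 0.4305 -0.245 rms 0.0004
pics/w_cut.npz yaw 4.31 x at y0 0.4458 -0.245 rms 0.0004
pics/w_pat.npz yaw 4.42 x at y0 0.4193 0.015 rms 0.0004
pics/w_pat.npz yaw 4.26 x at y0 0.4346 0.015 rms 0.0004
bevel 0.79 [0.727 0.257 0.025] [500. 215.]
lock 0.77 [0.729 0.273 0.026] [502. 203.]
lock 0.67 [0.506 0.312 0.023] [318. 208.]
blade 0.82 [0.555 0.294 0.021] [359. 213.]
blade 0.8 [0.68  0.278 0.014] [457. 203.]
bevel_handle 0.88 [0.521 0.318 0.013] [328. 199.]
bevel_handle 0.67 [0.723 0.26  0.025] [497. 214.]
handle 485 0.0652 [516.1 354.6] [36.6 15.2] 77.8 px [311 165  15  35]
knob 306 0.0372 [505.5 308.3] [22.4 23.2] 29.4 px [308 205  20  20]
knob 37 0.0384 [520.1 371.3] [ 2.5 15. ] 70.9 px [312 161  14   5]
disc 435 0.0245 [504.9 306.6] [38.2 38.9] 78.6 px [302 198  32  29]
disc 28 0.0231 [519.4 371.9] [ 1.7 14.3] 80.9 px [312 158  13   4]
blade/stock 601 0.0096 [517.1 358.8] [75.8 23.4] 77.3 px [309 137  20  61]
blade/stock 415 0.015 [556.4 292.4] [20.8 72. ] 73.4 px [332 202  57  20]
blade/stock 95 0.0148 [648.6 277.1] [20.6 12.8] 84.4 px [427 201  12  17]
[0.52016281 0.36088544 0.20043952] [ 9.94496737e-01 -1.04765182e-01  6.98542089e-04  9.21675201e-05] [-0.07066478  0.47372906 -0.84453574  1.40032292  0.35339611  1.42207584
 -1.12128477]
```

View pics/w_bev.png

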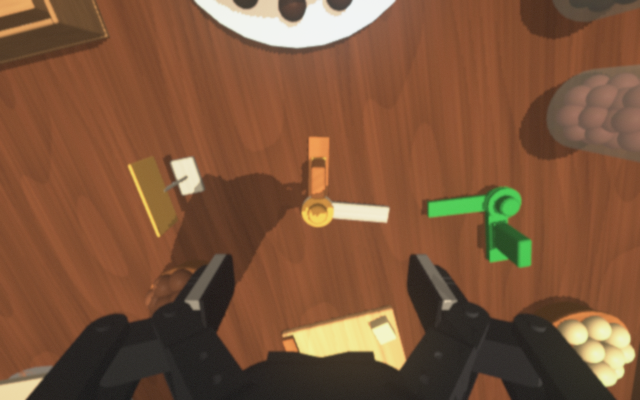

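The brass-knobbed bevel is at px (318,210), with its pivot at (505,308) mm, handle at (516,355) mm and stock at about 77.5°. The look-alike is green, at (500,205). Descending to grip.

>>> servo_tool([
  [0.7,-0.003,0.007,0.05,0,0,0.5],
  [0.7,-0.003,0.007,0.1,0,0,0.5],
  [0.7,-0.003,0.007,0.145,0,0,0.5],
  [0.7,-0.003,0.007,0.165,0,0,0.5],
  [0.7,-0.003,0.007,0.169,0,0,0.5],
  [0.4,-0.003,0.007,0.169,0,0,0.5],
  [0,-0.003,0.007,0.169,0,0,0.5],
  [0,-0.003,0.007,0.169,0,0,0.5],
  [0,-0.003,0.007,0.169,0,0,0.5],
  [0,-0.003,0.007,0.169,0,0,0.5],
  [0,-0.003,0.007,0.169,0,0,0.5],
], grip_force=50)

```text
clock: 6.05
position: [0.5159, 0.3566, 0.0322]
ee_rot: [0.994, -0.108, 0.001, -0.001]
ft_force: [1.6, -0.5, 6.6]
grip_width: 0.129
```

```bash
python3 - <<'E'
from h import *
for z in (.10,.048): print(go((.4472,.0572,z),4.37))
E
```

```text
(array([-0.0026,  0.3071, -0.0682]), array([ -0.07,  -0.13, -16.77]))
(array([-0.0027,  0.3072, -0.0162]), array([ -0.07,  -0.13, -16.77]))
```

>>> servo_tool([
  [0,0,0,-0.015,0,0,0],
  [0,0,0,-0.04,0,0,0],
  [0,0,0,-0.07,0,0,0],
  [0,0,0,-0.07,0,0,0],
])

```text
clock: 6.55
position: [0.5157, 0.3575, 0.1042]
ee_rot: [0.994, -0.108, 0.002, -0.001]
ft_force: [-0.2, -0.4, 0.4]
grip_width: -0.002
```

```bash
python3 - <<'E'
from h import *
im,d,K,T=snap("wrist"); cv2.imwrite("pics/w3.png",im); np.savez("pics/w3.npz",im=im,d=d,K=K,T=T)
W=grid(d,K,T); near=np.hypot(W[...,0]-.51,W[...,1]-.32)<.15
for nm,zr in [("handle",(.045,.075)),("knob",(.03,.045)),("disc",(.017,.03)),("blade/stock",(.006,.0155))]:
    m=(near&(W[...,2]>zr[0])&(W[...,2]<zr[1])).astype(np.uint8); n,l,s,_=cv2.connectedComponentsWithStats(m)
    for i in np.argsort(-s[1:,4])[:3]+1:
        P=W[l==i]
        if len(P)<15: continue
        r=cv2.minAreaRect((P[:,:2]*1000).astype(np.float32)); print(nm,len(P),np.round(np.median(P[:,2]),4),np.round(r[0],1),np.round(r[1],1),round(r[2],1), "px",s[i,:4])
im,d,K,T=snap("scene"); cv2.imwrite("pics/s3.png",cv2.resize(im[180:380,330:560],None,fx=2.6,fy=2.6))
E
```

```text
handle 1092 0.0654 [524.7 360.5] [36.1 16.5] 69.8 px [318 174  27  52]
knob 276 0.0371 [508.5 322.2] [10.1 22.7] 78.0 px [308 228  26  14]
knob 127 0.0376 [519.4 366. ] [35.6 13. ] 44.8 px [317 170  24  39]
disc 607 0.0248 [507.7 318.7] [33.4 38.6] 78.4 px [300 215  42  36]
disc 85 0.0234 [521.2 370. ] [28.2 11.9] 38.6 px [318 167  21  30]
blade/stock 1373 0.014 [556.3 295.1] [21.2 73.3] 67.5 px [339 224  74  32]
blade/stock 1050 0.01 [524.6 364.4] [76.  24.1] 69.7 px [310 137  38  80]
blade/stock 131 0.0135 [648.9 277.7] [20.  13.3] 85.8 px [463 227  16  22]
```

View pics/s3.png

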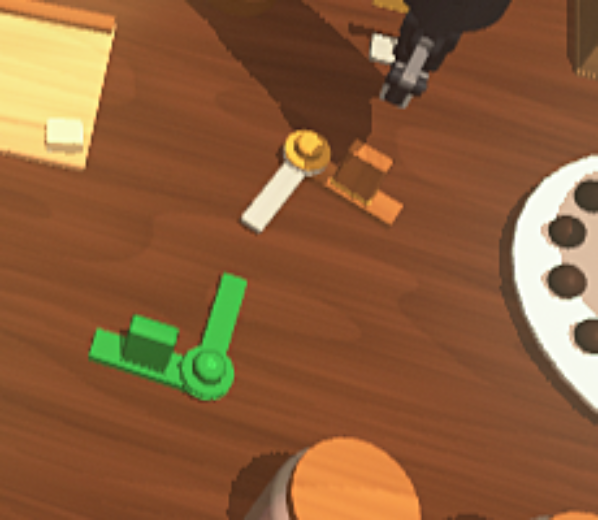

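The grip slipped: the bevel now lies at about 70°, with its handle at (525,360) mm. In the wrist picture the fingertips look lower than the calibration predicts, so I'll check the wrist calibration against the fingertip depth.

```bash
python3 - <<'E'
from h import *
tc=np.array(eyes.camera_info("wrist")["tool_from_camera"]); I=np.eye(4)
for f in ["w_bev","w3"]:
    D=np.load(f"pics/{f}.npz"); G=grid(D["d"],D["K"],tc)
    m=(D["d"]>0)&(D["d"]<.25)&(G[...,2]>-.045)
    P=G[m]; print(f,m.sum(), "tool coords pct x",np.round(np.percentile(P[:,0],[0,5,50,95,100]),4),"y",np.round(np.percentile(P[:,1],[0,5,50,95,100]),4),"z",np.round(np.percentile(P[:,2],[0,50,95,100]),4))
    t=P[P[:,2]>-.02]; print(len(t), np.round(t.min(0),4),np.round(t.max(0),4)) if len(t) else 0
im,d,K,T=snap("top"); W=grid(d,K,T); m=(np.hypot(W[...,0]-.516,W[...,1]-.3575)<.12)&(W[...,2]>.09); P=W[m]
print("top: gripper pts",len(P),np.round(P.mean(0),3),np.round(P.min(0),3),np.round(P.max(0),3))
m=m&(W[...,2]<.2);P=W[m];print(len(P),np.round(P,3)[:40:4])
b=np.load("pics/w3.npz")["im"]; cv2.imwrite("pics/w3.png",b)
E
```

```text
Traceback (most recent call last):
IndexError: index -1 is out of bounds for axis 0 with size 0
```

View pics/w3.png

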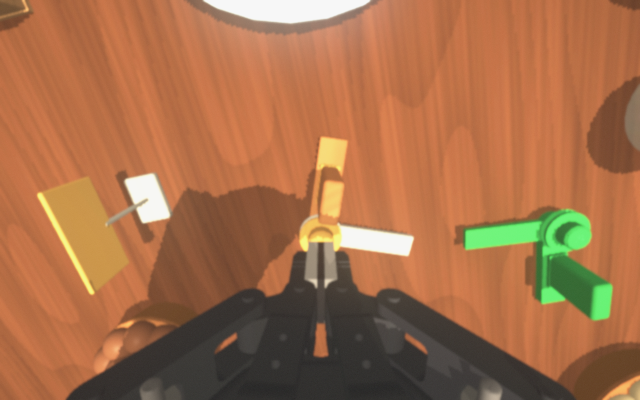

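The tip shows at about (320,243), against a predicted (321,231). I'll cross-check with the scene and top cameras.

```bash
python3 - <<'E'
from h import *
o=monitor.get_obs(); tcp=np.array(o["position"]); print(tcp,o["ee_rot"],o["ft_force"])
im,d,K,T=snap("scene"); q=px(K,T,tcp); print("scene px TCP",q); W=grid(d,K,T)
m=(np.hypot(W[...,0]-.516,W[...,1]-.3575)<.09)&(W[...,2]>.085)
P=W[m]; 
for lo in np.arange(.085,.20,.015):
    s=P[(P[:,2]>=lo)&(P[:,2]<lo+.015)]
    if len(s): print("scene z",round(lo,3),len(s),np.round(s.min(0),3),np.round(s.max(0),3))
c=im.copy(); cv2.drawMarker(c,tuple(int(x) for x in np.round(q)),(255,255,0),cv2.MARKER_CROSS,6,1)
x,y=map(int,q); cv2.imwrite("pics/s4.png",cv2.resize(c[max(0,y-90):y+60,x-80:x+80],None,fx=4,fy=4,interpolation=cv2.INTER_CUBIC))
D=np.load("pics/w3.npz"); d=D["d"]; print("wrist depth around tip",np.round(d[236:300:6,320],3),np.round(d[236:300:6,300],3))
E
```

```text
[0.51473744 0.35620009 0.10124712] [ 9.94172709e-01 -1.07798604e-01  2.89495117e-04 -3.80709349e-05] [ 0.199493   -0.43255019 -0.53898075]
scene px TCP [476.33799609 226.04679553]
scene z 0.13 19 [0.52  0.344 0.134] [0.53  0.364 0.145]
scene z 0.145 41 [0.521 0.343 0.145] [0.533 0.364 0.16 ]
scene z 0.16 10 [0.529 0.346 0.16 ] [0.533 0.359 0.165]
scene z 0.175 12 [0.522 0.337 0.181] [0.549 0.361 0.19 ]
scene z 0.19 46 [0.509 0.334 0.193] [0.565 0.368 0.205]
wrist depth around tip [0.266 0.152 0.148 0.141 0.136 0.132 0.127 0.123 0.123 0.124 0.125] [0.281 0.282 0.312 0.15  0.144 0.139 0.134 0.13  0.116 0.112 0.11 ]
```

View pics/s4.png

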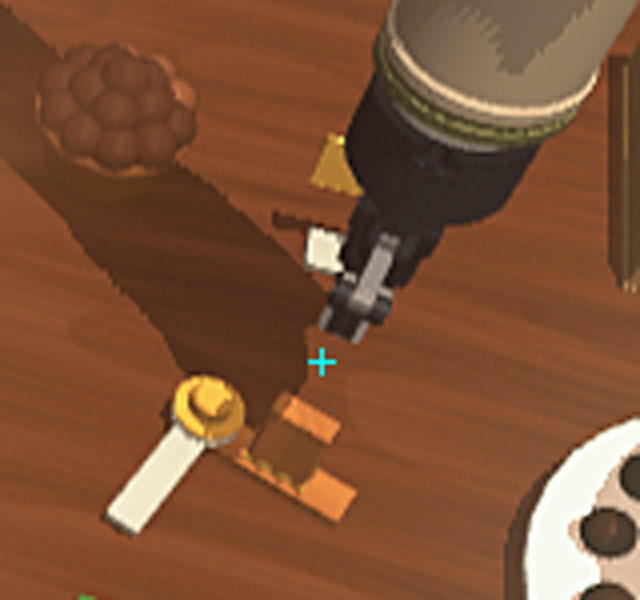

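The scene camera shows the shut tips ending at z≈0.133, while the reported TCP is at 0.101. The wrist depth agrees (tip at tool z ≈ −0.037). So the real tips end about 35 mm short of the reported TCP, and the fingers closed over the top of the handle. I'll correct for this offset, and average the pose readings because they're noisy.

```bash
cat >> h.py <<'E'
def avg(n=8):
    ps,qs=[],[]
    for i in range(n):
        o=monitor.get_obs(); ps.append(o["position"]); q=np.array(o["ee_rot"]); qs.append(q if q[0]>0 else -q)
        im,d=eyes.camera("wrist")
    q=np.mean(qs,0); q/=np.linalg.norm(q); p=np.mean(ps,0); print("avg",np.round(p,4),"std",np.round(np.std(ps,0),4),"xang",round(float(np.degrees(2*np.arctan2(q[1],q[0]))),2),"clock",o["clock"])
    K,T=ext("wrist",dict(position=p,ee_rot=q)); return p,q,np.array(im),np.array(d),K,T
def comps(W,near,levels,kmax=2):
    for nm,zr in levels:
        m=(near&(W[...,2]>zr[0])&(W[...,2]<zr[1])).astype(np.uint8); n,l,s,_=cv2.connectedComponentsWithStats(m)
        for i in np.argsort(-s[1:,4])[:kmax]+1:
            P=W[l==i]
            if len(P)<15: continue
            r=cv2.minAreaRect((P[:,:2]*1000).astype(np.float32)); print(nm,len(P),np.round(np.median(P[:,2]),4),np.round(r[0],1),np.round(r[1],1),round(r[2],1),"px",s[i,:4])
E
python3 - <<'E'
from h import *
p,q,im,d,K,T=avg(8); W=grid(d,K,T); near=np.hypot(W[...,0]-.51,W[...,1]-.33)<.12
comps(W,near,[("handle",(.06,.075)),("stock",(.006,.012)),("blade",(.0125,.0175))],1)
print(go((.5247,.3605,.104),-20.2,(p,q)))
E
```

```text
avg [0.5144 0.3559 0.1002] std [0.0001 0.0001 0.0002] xang -12.38 clock 7.05
handle 965 0.065 [523. 361.] [35.4 16. ] 69.9 px [317 178  27  47]
stock 1003 0.0094 [524.3 364.5] [75.5 24.1] 69.7 px [311 135  38  81]
blade 1465 0.0153 [554.  295.9] [24.2 77.4] 64.6 px [338 222  78  35]
(array([ 0.0091, -0.0067, -0.0038]), array([0.05, 0.04, 7.82]))
```

>>> servo_tool([
  [0.7,0.0074,-0.0067,0,0,0,7.8],
  [0.7,0.0074,-0.0067,0,0,0,7.8],
  [0.7,0.0074,-0.0067,0,0,0,7.8],
  [0.7,0.0074,-0.0067,0,0,0,7.8],
  [0.7,0.0074,-0.0067,0,0,0,7.8],
  [0.7,0.0074,-0.0067,0.02,0,0,7.8],
  [0.7,0.0074,-0.0067,0.045,0,0,7.8],
  [0.7,0.0074,-0.0067,0.065,0,0,7.8],
  [0.7,0.0074,-0.0067,0.08,0,0,7.8],
  [0.7,0.0074,-0.0067,0.08,0,0,7.8],
])

```text
clock: 8.35
position: [0.5227, 0.3607, 0.0194]
ee_rot: [0.985, -0.175, -0.001, 0.001]
ft_force: [-0.3, 0.1, 0.6]
grip_width: 0.696
```

>>> servo_tool([
  [0.7,0,0,0.012,0,0,0],
  [0.7,0,0,0.023,0,0,0],
  [0.7,0,0,0.023,0,0,0],
])

```text
clock: 8.72
position: [0.5229, 0.3607, -0.0033]
ee_rot: [0.985, -0.175, -0.001, 0.001]
ft_force: [-0.3, -0.4, 0.0]
grip_width: 0.699
```

No contact at a reported z of −3 mm, so the offset is confirmed. Closing.

>>> servo_tool([
  [0.4,0,0,0,0,0,0],
  [0,0,0,0,0,0,0],
  [0,0,0,0,0,0,0],
  [0,0,0,0,0,0,0],
  [0,0,0,0,0,0,0],
  [0,0,0,0,0,0,0],
  [0,0,0,0,0,0,0],
  [0,0,0,0,0,0,0],
], grip_force=50)

```text
clock: 9.72
position: [0.5236, 0.3614, -0.0018]
ee_rot: [0.985, -0.175, 0.0, -0.0]
ft_force: [-0.9, -1.3, 4.8]
grip_width: 0.184
```

>>> servo_tool([
  [0,0,0,-0.015,0,0,0],
  [0,0,0,-0.04,0,0,0],
  [0,0,0,-0.08,0,0,0],
  [0,0,0,-0.08,0,0,0],
  [0,0,0,-0.08,0,0,0],
])

```text
clock: 10.35
position: [0.5231, 0.3606, 0.0772]
ee_rot: [0.985, -0.175, -0.0, 0.0]
ft_force: [-0.5, -0.4, -3.1]
grip_width: 0.18
```

```bash
python3 - <<'E'
from h import *
p,q,im,d,K,T=avg(3); cv2.imwrite("pics/w5.png",im)
tc=np.array(eyes.camera_info("wrist")["tool_from_camera"]); G=grid(d,K,tc)
m=(d>0)&(abs(G[...,0])<.12)&(abs(G[...,1])<.14)
comps(G,m,[("knob/z",(-.022,.0)),("disc",(.0,.012)),("blade",(.0125,.022)),("stock",(.022,.035))],3)
im2,d2,K2,T2=snap("scene"); W=grid(d2,K2,T2); near=np.hypot(W[...,0]-.515,W[...,1]-.33)<.12
comps(W,near,[("s",(.08,.13))],3)
cv2.imwrite("pics/s5.png",np.vstack([im[100:330,180:500],cv2.resize(im2[150:380,330:560],(320,320))]))
for z in (.09,.05): print(go((.4472,.0572,z),4.37,(p,q)))
E
```

```text
avg [0.523  0.3604 0.0768] std [0.0001 0.0001 0.0003] xang -20.19 clock 10.45
knob/z 2386 -0.0113 [ -0.  -20.2] [43.  24.1] 89.9 px [299 169  43  73]
knob/z 281 -0.0162 [83.5 43. ] [19.6  8.6] 30.6 px [434 298  30  19]
s 1015 0.0946 [555.7 335.2] [109.1 106.1] 72.3 px [429 211  67  41]
(array([ 0.0335,  0.3108, -0.0128]), array([  0.08,   0.06, -24.56]))
(array([0.0336, 0.3107, 0.0272]), array([  0.08,   0.06, -24.56]))
```

View pics/s5.png

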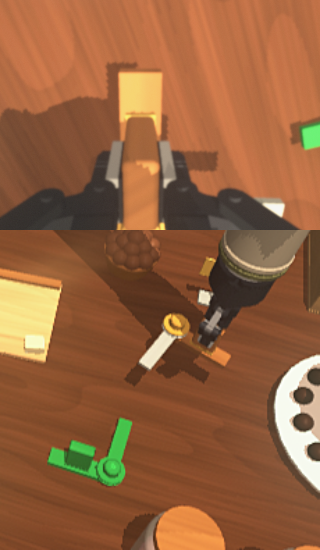

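The grip is good: opening 0.18, stock aligned with the tool axis, pivot 48.3 mm along tool y. Carrying it to the pattern start pose.

>>> servo_tool([
  [0,0.004,0.05,0,0,0,-5],
  [0,0.009,0.1,0,0,0,-10],
  [0,0.015,0.15,0,0,0,-15],
  [0,0.021,0.2,0,0,0,-20],
  [0,0.027,0.25,0,0,0,-24.6],
  [0,0.031,0.29,0,0,0,-24.6],
  [0,0.034,0.312,0,0,0,-24.6],
  [0,0.034,0.312,0.017,0,0,-24.6],
  [0,0.034,0.312,0.04,0,0,-24.6],
  [0,0.034,0.312,0.055,0,0,-24.6],
  [0,0.034,0.312,0.055,0,0,-24.6],
  [0,0.034,0.312,0.055,0,0,-24.6],
])

```text
clock: 12.05
position: [0.448, 0.0572, 0.0232]
ee_rot: [0.999, 0.039, 0.0, -0.0]
ft_force: [0.3, -0.4, -4.3]
grip_width: 0.18
```

```bash
python3 - <<'E'
from h import *
p,q,im,d,K,T=avg(3)
u=np.array([-np.sin(np.radians(4.37)),np.cos(np.radians(4.37)),0]); v=np.array([u[1],-u[0],0])
c=np.array([.4545,-.0772,0]); piv=p-.0483*u; piv[2]=0
print("pivot out",np.dot(piv-c,u),"off ledge line",np.dot(piv-c,v),"F",monitor.get_obs()["ft_force"])
im2,d2,K2,T2=snap("scene"); W=grid(d2,K2,T2); s=(abs(W[...,0]-.46)<.12)&(abs(W[...,1]-.0)<.13)
cv2.imwrite("pics/s6.png",cv2.resize(im2[140:270,250:410],None,fx=4,fy=4,interpolation=cv2.INTER_CUBIC))
E
```

```text
avg [0.4482 0.057  0.0233] std [0.0001 0.0002 0.0001] xang 4.45 clock 12.15
pivot out 0.08598684362759952 off ledge line 0.0039027910092315596 F [ 0.10967407  0.16171493 -2.80503459]
```

View pics/s6.png

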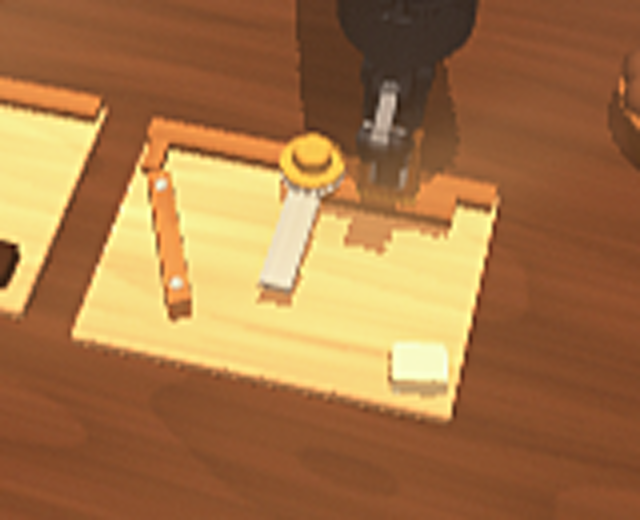

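>>> servo_tool([
  [0,0,0,0.007,0,0,0],
  [0,0,0,0.012,0,0,0],
  [0,0,0,0.013,0,0,0],
  [0,-0.002,0,0.013,0,0,0],
  [0,-0.0035,0,0.013,0,0,0],
  [0,-0.0035,0,0.013,0,0,0],
])

```text
clock: 13.0
position: [0.4448, 0.0564, 0.0101]
ee_rot: [0.999, 0.039, 0.001, 0.0]
ft_force: [3.1, 1.2, 3.0]
grip_width: 0.181
```

```bash
cat > st.py <<'E'
from h import *
import sys
c=dict(p=np.array([.4545,-.0772,0]),c=np.array([.4655,-.3416,0]))[sys.argv[1]]
p,q,im,d,K,T=avg(3)
u=np.array([-np.sin(np.radians(4.37)),np.cos(np.radians(4.37)),0]); v=np.array([u[1],-u[0],0])
piv=p-.0483*u; piv[2]=0; f=np.array(monitor.get_obs()["ft_force"])
print("out",round(np.dot(piv-c,u),4),"off ledge",round(np.dot(piv-c,v),4),"F along u,v,z",np.round([f@u,f@v,f[2]],1))
E
python3 st.py p
```

```text
avg [0.4448 0.0564 0.0101] std [0. 0. 0.] xang 4.43 clock 13.1
out 0.0857 off ledge 0.0005 F along u,v,z [1.1 2.8 4.7]
```

>>> servo_tool([
  [0,0,0.006,-0.0003,0,0,0],
  [0,0,0.014,-0.0003,0,0,0],
  [0,0,0.022,-0.0003,0,0,0],
  [0,0,0.03,-0.0003,0,0,0],
  [0,0,0.038,-0.0003,0,0,0],
  [0,0,0.046,-0.0003,0,0,0],
  [0,0,0.054,-0.0003,0,0,0],
  [0,0,0.062,-0.0003,0,0,0],
  [0,0,0.07,-0.0003,0,0,0],
  [0,0,0.076,-0.0003,0,0,0],
  [0,0,0.08,-0.0003,0,0,0],
  [0,0,0.08,-0.0003,0,0,0],
])

```text
clock: 14.65
position: [0.4501, -0.0234, 0.0101]
ee_rot: [0.999, 0.038, -0.0, -0.0]
ft_force: [-0.5, 2.9, 5.5]
grip_width: 0.185
```

```bash
python3 st.py p
```

```text
avg [ 0.4501 -0.0234  0.0101] std [0. 0. 0.] xang 4.41 clock 14.75
out 0.0057 off ledge -0.0003 F along u,v,z [4.4 0.4 5.9]
```

>>> servo_tool([
  [0,-0.0005,0.001,0,0,0,0],
  [0,-0.0005,0.002,0,0,0,0],
  [0,-0.0005,0.003,0,0,0,0],
  [0,-0.0005,0.003,0,0,0,0],
])

```text
clock: 15.3
position: [0.4498, -0.0259, 0.0102]
ee_rot: [0.999, 0.039, -0.0, -0.0]
ft_force: [0.4, 5.0, 7.3]
grip_width: 0.179
```

>>> servo_tool([
  [0,0,0.001,0,0,0,0],
  [0,0,0.0015,0,0,0,0],
  [0,0,0.0015,0,0,0,0],
])

```text
clock: 15.68
position: [0.4499, -0.0272, 0.0102]
ee_rot: [0.999, 0.039, -0.0, -0.001]
ft_force: [-1.2, 5.3, 7.3]
grip_width: 0.183
```

>>> servo_tool([
  [0,-0.0005,0.0005,0,0,0,0],
  [0,-0.0005,0.001,0,0,0,0],
  [0,-0.0005,0.001,0,0,0,0],
])

```text
clock: 16.05
position: [0.4498, -0.0283, 0.0102]
ee_rot: [0.999, 0.039, 0.0, -0.001]
ft_force: [0.4, 6.6, 5.9]
grip_width: 0.182
```

>>> servo_tool([
  [0,0,0.0005,0,0,0,0],
  [0,0,0.001,0,0,0,0],
  [0,0,0.001,0,0,0,0],
])

```text
clock: 16.42
position: [0.4498, -0.0288, 0.0102]
ee_rot: [0.999, 0.039, 0.0, -0.001]
ft_force: [1.4, 8.1, 7.2]
grip_width: 0.18
```

>>> servo_tool([
  [0,-0.0003,0.0005,0,0,0,0],
  [0,-0.0003,0.001,0,0,0,0],
  [0,-0.0003,0.001,0,0,0,0],
])

```text
clock: 16.8
position: [0.4499, -0.0289, 0.0104]
ee_rot: [0.999, 0.039, 0.0, -0.001]
ft_force: [1.9, 11.6, 7.8]
grip_width: 0.178
```

>>> servo_tool([
  [0,0,0.0005,0,0,0,0],
  [0,0,0.001,0,0,0,0],
  [0,0,0.001,0,0,0,0],
])

```text
clock: 17.18
position: [0.4498, -0.0289, 0.0104]
ee_rot: [0.999, 0.039, 0.0, -0.002]
ft_force: [-0.6, 14.5, 9.1]
grip_width: 0.175
```

```bash
python3 st.py p
```

```text
avg [ 0.4498 -0.029   0.0104] std [0. 0. 0.] xang 4.52 clock 17.275
out 0.0002 off ledge -0.001 F along u,v,z [14.3  0.7  9.2]
```

Hard stop reached at 14 N with no further motion, so the bevel is seated. I'll relax the push, release, lift, and check the blade and knob from above.

>>> servo_tool([
  [0,0,-0.001,-0.001,0,0,0],
  [0,0,-0.002,-0.0015,0,0,0],
  [0,0,-0.002,-0.0015,0,0,0],
  [0.2,0,-0.002,-0.0015,0,0,0],
  [0.4,0,-0.002,-0.0015,0,0,0],
  [0.45,0,-0.002,-0.0015,0,0,0],
  [0.45,0,-0.002,-0.0015,0,0,0],
  [0.45,0,-0.002,-0.0015,0,0,0],
  [0.45,0,-0.002,-0.02,0,0,0],
  [0.45,0,-0.002,-0.05,0,0,0],
  [0.45,0,-0.002,-0.1,0,0,0],
  [0.45,0,-0.002,-0.1,0,0,0],
  [0.45,0,-0.002,-0.1,0,0,0],
])

```text
clock: 18.95
position: [0.4495, -0.0302, 0.1106]
ee_rot: [0.999, 0.039, 0.0, 0.0]
ft_force: [-0.5, -0.6, -0.2]
grip_width: 0.448
```

```bash
python3 - <<'E'
from h import *
p,q,im,d,K,T=avg(4); cv2.imwrite("pics/w7.png",im); np.savez("pics/w7.npz",im=im,d=d,K=K,T=T); W=grid(d,K,T); near=np.hypot(W[...,0]-.47,W[...,1]+.04)<.13
comps(W,near,[("handle",(.072,.085)),("knob",(.045,.055)),("disc",(.033,.042)),("cheek",(.031,.037)),("blade",(.0245,.0295))],2)
cv2.imwrite("pics/w7c.png",cv2.resize(im[150:350,220:480],None,fx=3,fy=3,interpolation=cv2.INTER_CUBIC)[:600])
print(monitor.get_obs()["grip_width"])
E
```

```text
avg [ 0.4491 -0.0301  0.1099] std [0.0003 0.0001 0.0005] xang 4.42 clock 19.1
handle 976 0.0777 [450.3 -28.8] [15.7 35.1] 5.0 px [311 187  22  46]
knob 539 0.0497 [454.3 -77. ] [22.9 23. ] 46.2 px [308 237  28  26]
knob 60 0.0504 [449.1 -12.6] [15.5  3.2] 7.4 px [312 177  20   6]
disc 2014 0.0346 [502.5 -66. ] [139.1  38.7] 13.7 px [300 205 152  59]
disc 49 0.0377 [449.2 -12.1] [14.5  1.5] 5.8 px [313 174  18   4]
cheek 1606 0.0341 [514.4 -62.4] [114.9  33.6] 15.8 px [324 204 128  53]
cheek 95 0.0365 [439.9 -71.7] [23.1  9.6] 61.6 px [300 226  17  23]
blade 1850 0.028 [512.8 -45.8] [101.7  22.3] 27.8 px [333 193 113  51]
blade 59 0.0268 [449.4 -14.5] [17.   7.3] 5.8 px [312 171  20   9]
0.4490159081065617
```

View pics/w7c.png

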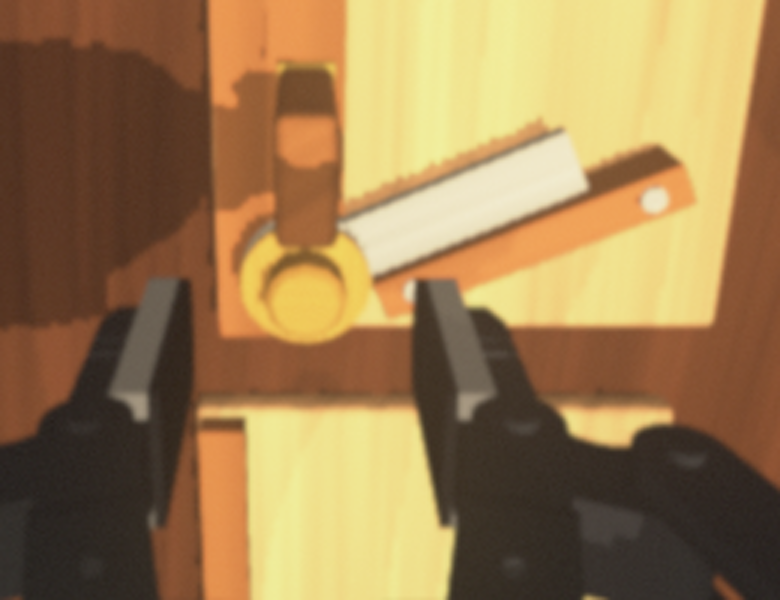

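```bash
python3 - <<'E'
from h import *
D=np.load("pics/w7.npz"); K,T=D["K"],D["T"]
def ang(a,b,z):
    A,B=[w(K,T,None,220+x/3-.33,150+y/3-.33,z)[:2] for x,y in (a,b)]; return round(float(np.degrees(np.arctan2(*(B-A)[::-1]))),2),np.round(A,4),np.round(B,4)
print("blade hi",ang((345,215),(560,130),.0277)); print("blade lo",ang((375,277),(588,190),.0277))
print("cheek lo",ang((395,315),(695,203),.034)); print("screws",ang((412,290),(655,200),.034))
W=grid(D["d"],K,T)
# depth-based: fit principal direction of cheek top and blade top with eroded masks
im=D["im"].astype(int); x=W[...,0];y=W[...,1];z=W[...,2]
def fit(m,n):
    m=cv2.morphologyEx(m.astype(np.uint8),cv2.MORPH_OPEN,np.ones((3,3)))
    k,l,s,_=cv2.connectedComponentsWithStats(m); i=1+np.argmax(s[1:,4]); P=W[l==i][:,:2].astype(np.float32)
    vx,vy,_,_=cv2.fitLine(P,cv2.DIST_HUBER,0,.01,.01).ravel(); print(n,len(P),np.degrees(np.arctan2(vy,vx)),P.mean(0))
reg=(x>.48)&(x<.60)&(y>-.11)&(y<.02)
sat=im.max(-1)-im.min(-1)
fit(reg&(z>.024)&(z<.0305)&(sat<70)&(x<.545),"blade"); fit(reg&(z>.0318)&(z<.038)&(sat>70),"cheek")
print("sat",sat[200:212:4,370:420:10])
E
```

```text
blade hi (27.73, array([ 0.4649, -0.0573]), array([ 0.5264, -0.025 ]))
blade lo (29.04, array([ 0.4763, -0.0777]), array([ 0.5381, -0.0434]))
cheek lo (27.49, array([ 0.4831, -0.0872]), array([ 0.5685, -0.0427]))
screws (27.17, array([ 0.4874, -0.0781]), array([ 0.5563, -0.0427]))
blade 1522 32.06318 [ 0.507247   -0.04864931]
cheek 1358 27.380655 [ 0.52565444 -0.05749149]
sat [[ 95 122  49  41  47]
 [119  50  40  38  40]
 [ 50  41  38  38  36]]
```

The wrist view shows the blade lying along the cheek (crop from (375,275) to (588,190)) and the stock in the corner. The knob centre is at (454.3,−77.0) mm, against an expected (454.5,−77.2). The blade measures about 1° from the cheek, within measuring error. Next, shut the fingers, go over the knob and press.

>>> servo_tool([
  [0,0.0016,0.024,0,0,0,0],
  [0,0.0016,0.0472,0,0,0,0],
  [0,0.0016,0.0472,0,0,0,0],
  [0,0.0016,0.0472,0.02,0,0,0],
  [0,0.0016,0.0472,0.04,0,0,0],
  [0,0.0016,0.0472,0.06,0,0,0],
  [0,0.0016,0.0472,0.074,0,0,0],
  [0,0.0016,0.0472,0.08,0,0,0],
  [0,0.0016,0.0472,0.08,0,0,0],
])

```text
clock: 20.27
position: [0.4548, -0.0767, 0.0301]
ee_rot: [0.999, 0.039, -0.0, -0.0]
ft_force: [0.0, -0.1, -0.4]
grip_width: 0.001
```

>>> servo_tool([
  [0,0,0,0.003,0,0,0],
  [0,0,0,0.006,0,0,0],
  [0,0,0,0.009,0,0,0],
  [0,0,0,0.009,0,0,0],
])

```text
clock: 20.78
position: [0.4546, -0.077, 0.0209]
ee_rot: [0.999, 0.039, -0.0, -0.0]
ft_force: [1.3, 0.1, 0.6]
grip_width: -0.005
```

>>> servo_tool([
  [0,0,0,0.001,0,0,0],
  [0,0,0,0.002,0,0,0],
  [0,0,0,0.003,0,0,0],
  [0,0,0,0.003,0,0,0],
])

```text
clock: 21.28
position: [0.4547, -0.077, 0.018]
ee_rot: [0.999, 0.039, -0.0, 0.0]
ft_force: [1.0, 0.8, 0.2]
grip_width: 0.002
```

>>> servo_tool([
  [0,0,0,0.001,0,0,0],
  [0,0,0,0.002,0,0,0],
  [0,0,0,0.002,0,0,0],
])

```text
clock: 21.65
position: [0.455, -0.077, 0.0163]
ee_rot: [0.999, 0.039, 0.0, 0.0]
ft_force: [-1.6, 0.4, 4.5]
grip_width: -0.0
```

>>> servo_tool([
  [0,0,0,0.001,0,0,0],
  [0,0,0,0.002,0,0,0],
  [0,0,0,0.002,0,0,0],
])

```text
clock: 22.02
position: [0.4554, -0.0771, 0.015]
ee_rot: [0.999, 0.039, 0.0, 0.0]
ft_force: [-3.8, 0.2, 12.8]
grip_width: -0.002
```

>>> servo_tool([
  [0,0,0,0.0005,0,0,0],
  [0,0,0,0.001,0,0,0],
  [0,0,0,0.001,0,0,0],
])

```text
clock: 22.4
position: [0.4546, -0.077, 0.0129]
ee_rot: [0.999, 0.039, -0.0, -0.0]
ft_force: [-0.1, 0.5, 0.8]
grip_width: 0.002
```

>>> servo_tool([
  [0,0,0,0.0005,0,0,0],
  [0,0,0,0.001,0,0,0],
  [0,0,0,0.001,0,0,0],
])

```text
clock: 22.78
position: [0.4547, -0.077, 0.012]
ee_rot: [0.999, 0.039, -0.0, -0.0]
ft_force: [-0.5, 0.5, -0.5]
grip_width: 0.001
```

The knob snapped: force dropped from 13 N to 0. A little further, to confirm it has bottomed.

>>> servo_tool([
  [0,0,0,0.0005,0,0,0],
  [0,0,0,0.001,0,0,0],
  [0,0,0,0.001,0,0,0],
])

```text
clock: 23.15
position: [0.4549, -0.077, 0.0112]
ee_rot: [0.999, 0.039, 0.0, 0.0]
ft_force: [-0.1, -0.3, 3.1]
grip_width: -0.001
```

>>> servo_tool([
  [0,0,0,0.0005,0,0,0],
  [0,0,0,0.001,0,0,0],
  [0,0,0,0.001,0,0,0],
])

```text
clock: 23.52
position: [0.4552, -0.0771, 0.0109]
ee_rot: [0.999, 0.039, 0.0, 0.0]
ft_force: [-4.7, 0.6, 13.7]
grip_width: 0.0
```

>>> servo_tool([
  [0,0,0,-0.03,0,0,0],
  [0.5,0,0,-0.065,0,0,0],
  [0.5,-0.0005,-0.024,-0.07,0,0,0],
  [0.5,-0.0011,-0.0482,-0.07,0,0,0],
  [0.5,-0.0011,-0.0482,-0.07,0,0,0],
  [0.5,-0.0011,-0.0482,-0.07,0,0,0],
])

```text
clock: 24.28
position: [0.4499, -0.0297, 0.0799]
ee_rot: [0.999, 0.038, -0.0, 0.0]
ft_force: [-0.8, -0.4, 0.7]
grip_width: 0.501
```

```bash
python3 - <<'E'
from h import *
p,q,im,d,K,T=avg(3); np.savez("pics/w8.npz",im=im,d=d,K=K,T=T); W=grid(d,K,T); near=np.hypot(W[...,0]-.46,W[...,1]+.04)<.08
comps(W,near,[("handle",(.070,.085)),("knob",(.0405,.055))],1)
print(go((.4500,-.0288,.0795),4.4,(p,q)), monitor.get_obs()["grip_width"])
cv2.imwrite("pics/w8c.png",cv2.resize(im[150:300,240:440],None,fx=4,fy=4,interpolation=cv2.INTER_CUBIC))
E
```

```text
avg [ 0.4499 -0.0298  0.0799] std [0.     0.0001 0.    ] xang 4.37 clock 24.375
handle 1271 0.0772 [450.  -28.5] [15.9 35.3] 5.0 px [308 199  25  53]
knob 605 0.0438 [453.9 -76.6] [22.9 23.2] 20.2 px [306 252  30  26]
(array([ 0.0002, -0.001 ,  0.0004]), array([ 0.01,  0.01, -0.03])) 0.5026025973609194
```

View pics/w8c.png

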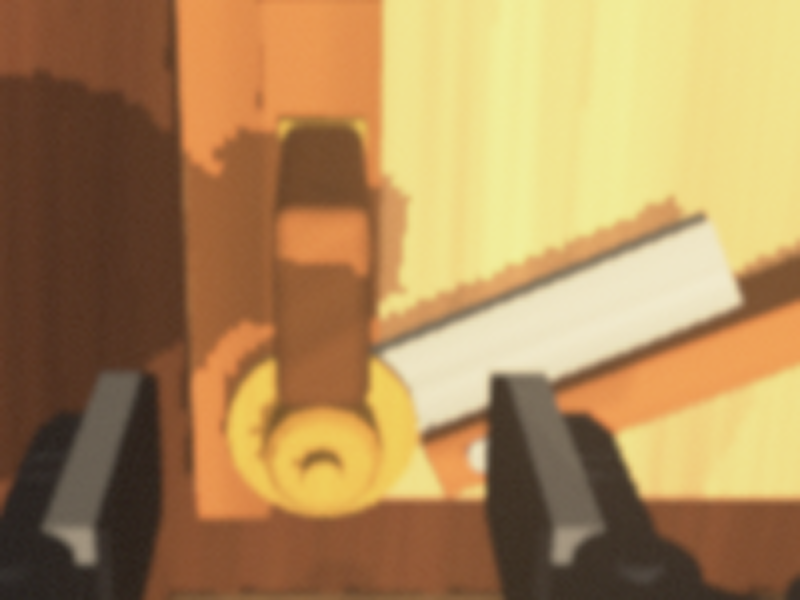

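The knob top dropped from 49.7 to about 44 mm, so it's locked, and the blade is still along the cheek. Regripping.

>>> servo_tool([
  [0.5,0.0002,-0.001,0.03,0,0,0],
  [0.5,0.0002,-0.001,0.055,0,0,0],
  [0.5,0.0002,-0.001,0.068,0,0,0],
  [0.5,0.0002,-0.001,0.0695,0,0,0],
  [0.2,0.0002,-0.001,0.0695,0,0,0],
  [0,0.0002,-0.001,0.0695,0,0,0],
  [0,0.0002,-0.001,0.0695,0,0,0],
  [0,0.0002,-0.001,0.0695,0,0,0],
  [0,0.0002,-0.001,0.0695,0,0,0],
  [0,0.0002,-0.001,0.0695,0,0,0],
], grip_force=50)

```text
clock: 25.68
position: [0.4507, -0.0281, 0.0114]
ee_rot: [0.999, 0.039, 0.001, 0.0]
ft_force: [-1.8, -0.2, 8.0]
grip_width: 0.181
```

>>> servo_tool([
  [0,0.0005,-0.002,-0.003,0,0,0],
  [0,0.001,-0.005,-0.01,0,0,0],
  [0,0.001,-0.006,-0.03,0,0,0],
  [0,0.001,-0.006,-0.055,0,0,0],
  [0,0.001,-0.006,-0.055,0,0,0],
  [0,0.001,-0.006,-0.055,0,0,0],
])

```text
clock: 26.42
position: [0.4501, -0.022, 0.065]
ee_rot: [0.999, 0.038, -0.0, 0.0]
ft_force: [-0.6, 0.9, -3.7]
grip_width: 0.18
```

```bash
python3 - <<'E'
from h import *
p,q,im,d,K,T=avg(3)
tc=np.array(eyes.camera_info("wrist")["tool_from_camera"]); G=grid(d,K,tc)
comps(G,(d>0)&(abs(G[...,0])<.12)&(abs(G[...,1])<.14),[("stock",(-.022,.0))],1)
u=np.array([-np.sin(np.radians(4.37)),np.cos(np.radians(4.37)),0]); v=np.array([u[1],-u[0],0])
t=np.array([.4655,-.3416,0])+.087*u+.004*v+.0488*u
for z in (.065,.025): print(t,go((t[0],t[1],z),4.37,(p,q)))
print(monitor.get_obs()["ft_force"])
E
```

```text
avg [ 0.45   -0.022   0.0648] std [0.0001 0.0001 0.0001] xang 4.42 clock 26.525
stock 2638 -0.0156 [58.6 22.8] [22.  51.9] 65.9 px [369 243  92  54]
[ 0.45914082 -0.20589001  0.        ] (array([-0.005 ,  0.1841, -0.0002]), array([-0.01,  0.06,  0.05]))
[ 0.45914082 -0.20589001  0.        ] (array([-0.005 ,  0.1841,  0.0398]), array([-0.01,  0.06,  0.05]))
[ 0.12364312 -0.19741244 -3.03039555]
```

>>> servo_tool([
  [0,-0.001,0.04,0,0,0,0],
  [0,-0.003,0.08,0,0,0,0],
  [0,-0.004,0.12,0,0,0,0],
  [0,-0.005,0.155,0,0,0,0],
  [0,-0.005,0.178,0,0,0,0],
  [0,-0.005,0.184,0.005,0,0,0],
  [0,-0.005,0.184,0.025,0,0,0],
  [0,-0.005,0.184,0.04,0,0,0],
  [0,-0.005,0.184,0.04,0,0,0],
  [0,-0.005,0.184,0.04,0,0,0],
])

```text
clock: 27.82
position: [0.4602, -0.2053, 0.026]
ee_rot: [0.999, 0.039, 0.0, 0.0]
ft_force: [0.4, 1.2, -3.0]
grip_width: 0.181
```

```bash
python3 st.py c; python3 - <<'E'
from h import *
p,q,im,d,K,T=avg(2); W=grid(d,K,T)
# ledge inner edge seen beside/behind stock, and fence clearance
im2,d2,K2,T2=snap("scene"); cv2.imwrite("pics/s9.png",cv2.resize(im2[110:250,150:320],None,fx=4,fy=4,interpolation=cv2.INTER_CUBIC))
E
```

```text
avg [ 0.4603 -0.2056  0.0262] std [0.0001 0.0002 0.0001] xang 4.45 clock 27.925
out 0.0877 off ledge 0.0052 F along u,v,z [ 0.7 -0.4 -2.7]
avg [ 0.4602 -0.2059  0.0262] std [0. 0. 0.] xang 4.42 clock 28.025
```

View pics/s9.png

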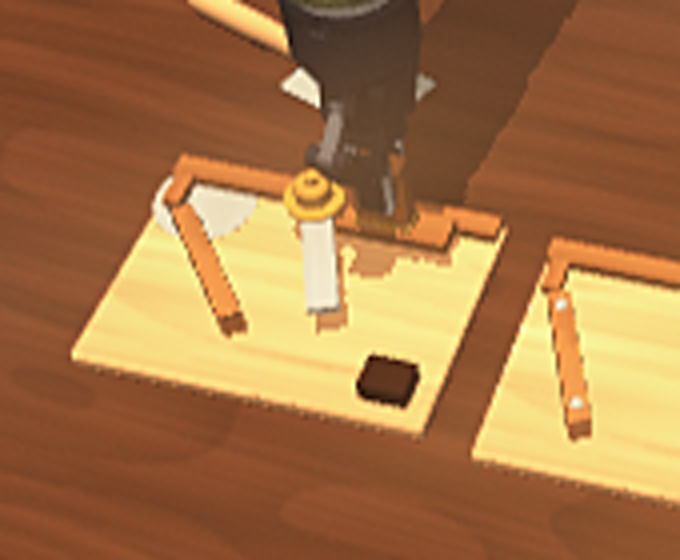

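The blade is clear of both the fence and the nougat. Lowering.

>>> servo_tool([
  [0,0,0,0.008,0,0,0],
  [0,0,0,0.013,0,0,0],
  [0,0,0,0.0155,0,0,0],
  [0,-0.003,0,0.0155,0,0,0],
  [0,-0.0045,0,0.0155,0,0,0],
  [0,-0.0045,0,0.0155,0,0,0],
])

```text
clock: 28.88
position: [0.4577, -0.2061, 0.0113]
ee_rot: [0.999, 0.039, 0.002, 0.001]
ft_force: [3.2, 0.8, 7.1]
grip_width: 0.178
```

```bash
python3 st.py c
```

```text
avg [ 0.4577 -0.2061  0.0113] std [0. 0. 0.] xang 4.46 clock 28.975
out 0.0874 off ledge 0.0026 F along u,v,z [0.8 3.5 6.4]
```

>>> servo_tool([
  [0,0,0.006,-0.0005,0,0,0],
  [0,0,0.014,-0.0005,0,0,0],
  [0,0,0.022,-0.0005,0,0,0],
  [0,0,0.03,-0.0005,0,0,0],
  [0,0,0.036,-0.0005,0,0,0],
  [0,0,0.042,-0.0005,0,0,0],
  [0,0,0.048,-0.0005,0,0,0],
  [0,0,0.054,-0.0005,0,0,0],
  [0,0,0.06,-0.0005,0,0,0],
  [0,0,0.066,-0.0005,0,0,0],
  [0,0,0.072,-0.0005,0,0,0],
  [0,0,0.077,-0.0005,0,0,0],
  [0,0,0.08,-0.0005,0,0,0],
  [0,0,0.08,-0.0005,0,0,0],
])

```text
clock: 30.78
position: [0.4628, -0.2845, 0.0114]
ee_rot: [0.999, 0.039, 0.001, -0.0]
ft_force: [-0.0, 6.0, 10.8]
grip_width: 0.179
```

```bash
python3 st.py c
```

```text
avg [ 0.4628 -0.2845  0.0114] std [0. 0. 0.] xang 4.51 clock 30.875
out 0.0088 off ledge 0.0016 F along u,v,z [ 6.6  0.4 10.5]
```

>>> servo_tool([
  [0,-0.0005,0.001,-0.0005,0,0,0],
  [0,-0.0005,0.002,-0.001,0,0,0],
  [0,-0.0005,0.003,-0.001,0,0,0],
  [0,-0.0005,0.004,-0.001,0,0,0],
  [0,-0.0005,0.004,-0.001,0,0,0],
])

```text
clock: 31.55
position: [0.4613, -0.2899, 0.0115]
ee_rot: [0.999, 0.038, 0.0, -0.0]
ft_force: [1.4, 4.1, 1.6]
grip_width: 0.181
```

>>> servo_tool([
  [0,0,0.001,0,0,0,0],
  [0,0,0.002,0,0,0,0],
  [0,0,0.002,0,0,0,0],
])

```text
clock: 31.92
position: [0.4614, -0.2908, 0.0116]
ee_rot: [0.999, 0.039, -0.0, -0.001]
ft_force: [0.4, 8.6, 4.1]
grip_width: 0.182
```

>>> servo_tool([
  [0,0,0.001,0,0,0,0],
  [0,0,0.0015,0,0,0,0],
  [0,0,0.0015,0,0,0,0],
])

```text
clock: 32.3
position: [0.4614, -0.2909, 0.0116]
ee_rot: [0.999, 0.039, -0.001, -0.001]
ft_force: [-2.7, 12.6, 9.6]
grip_width: 0.176
```

>>> servo_tool([
  [0,-0.0005,0.0005,0,0,0,0],
  [0,-0.001,0.001,0,0,0,0],
  [0,-0.001,0.001,0,0,0,0],
])

```text
clock: 32.67
position: [0.4614, -0.2909, 0.0117]
ee_rot: [0.999, 0.04, 0.0, -0.002]
ft_force: [0.5, 16.4, 7.2]
grip_width: 0.181
```

```bash
python3 st.py c
```

```text
avg [ 0.4614 -0.2909  0.0117] std [0. 0. 0.] xang 4.55 clock 32.775
out 0.0025 off ledge -0.0002 F along u,v,z [17.   1.8  7.6]
```

>>> servo_tool([
  [0,0,-0.0015,-0.0005,0,0,0],
  [0,0,-0.003,-0.001,0,0,0],
  [0,0,-0.003,-0.001,0,0,0],
  [0.2,0,-0.003,-0.001,0,0,0],
  [0.4,0,-0.003,-0.001,0,0,0],
  [0.45,0,-0.003,-0.001,0,0,0],
  [0.45,0,-0.003,-0.001,0,0,0],
  [0.45,0,-0.003,-0.001,0,0,0],
  [0.45,0,-0.003,-0.02,0,0,0],
  [0.45,0,-0.003,-0.05,0,0,0],
  [0.45,0,-0.003,-0.1,0,0,0],
  [0.45,0,-0.003,-0.1,0,0,0],
  [0.45,0,-0.003,-0.1,0,0,0],
])

```text
clock: 34.45
position: [0.4604, -0.2916, 0.1123]
ee_rot: [0.999, 0.039, 0.0, 0.0]
ft_force: [0.2, -0.6, 0.2]
grip_width: 0.45
```

```bash
python3 - <<'E'
from h import *
p,q,im,d,K,T=avg(4); np.savez("pics/w10.npz",im=im,d=d,K=K,T=T); W=grid(d,K,T); near=np.hypot(W[...,0]-.475,W[...,1]+.30)<.1
comps(W,near,[("handle",(.070,.085)),("knob",(.0405,.055))],1)
cv2.imwrite("pics/w10c.png",cv2.resize(im[150:350,220:480],None,fx=3,fy=3,interpolation=cv2.INTER_CUBIC))
E
```

```text
avg [ 0.4601 -0.2914  0.1115] std [0.0002 0.0001 0.0005] xang 4.42 clock 34.6
handle 966 0.0778 [ 462.  -291.3] [15.5 35.4] 4.0 px [312 187  22  47]
knob 501 0.0445 [ 465.7 -339.7] [23.  23.8] 20.3 px [309 235  27  25]
```

```bash
python3 - <<'E'
from h import *
a=np.radians(4.37); u=np.array([-np.sin(a),np.cos(a)]); v=np.array([u[1],-u[0]])
for f,c in [("w7",(.4543,-.077)),("w10",(.4657,-.3397))]:
    D=np.load(f"pics/{f}.npz"); W=grid(D["d"],D["K"],D["T"]); rel=W[...,:2]-np.array(c); U=rel@u; V=rel@v; z=W[...,2]
    m=(z>.007)&(z<.016)&(V>.07)&(V<.12)&(U<.0)&(U>-.06); 
    e=[U[m&(abs(V-t)<.003)].min() for t in np.arange(.075,.118,.006) if (m&(abs(V-t)<.003)).any()]
    print(f,"board -y edge U (expect -.030)",np.round(e,4))
    m=(z>.018)&(z<.023)&(U>.092)&(U<.13)&(V>-.05)&(V<.0)
    if m.any(): print("  stock/ledge: ledge inner V",np.round(np.percentile(V[m],98),4))
    im=D["im"].astype(int); sat=im.max(-1)-im.min(-1)
    for n,mm in [("bar",(z>.0322)&(z<.037)&(V>.035)&(V<.125)&(U>-.02)),("blade",(z>.0245)&(z<.030)&(V>.03)&(V<.083)&(U>-.01)&(sat<70))]:
        k,l,s,_=cv2.connectedComponentsWithStats(mm.astype(np.uint8)); i=1+np.argmax(s[1:,4]); mm=l==i
        P=np.stack([V[mm],U[mm]],1); B=np.round(P[:,0]/.003); lo=[];hi=[];x=[]
        for b in np.unique(B)[2:-2]:
            s_=P[B==b]
            if len(s_)>5: x.append(b*.003);lo.append(s_[:,1].min());hi.append(s_[:,1].max())
        out=[]
        for e in(lo,hi):
            k1=np.polyfit(x,e,1); r=np.array(e)-np.polyval(k1,x); g=abs(r)<2*r.std()+1e-6; k1=np.polyfit(np.array(x)[g],np.array(e)[g],1)
            out.append((round(90-float(np.degrees(np.arctan(k1[0]))),2),round(float(k1[1]*np.cos(np.arctan(k1[0]))),4),round(float(r.std()),4)))
        print("  ",n,mm.sum(),"angle from ledge, perp dist: lo",out[0],"hi",out[1])
E
```

```text
w7 board -y edge U (expect -.030) [-0.0291 -0.0294 -0.0293 -0.0292 -0.0288 -0.0291 -0.0293 -0.0293]
  stock/ledge: ledge inner V -0.0124
   bar 1280 angle from ledge, perp dist: lo (66.82, -0.0235, 0.0019) hi (66.46, -0.0096, 0.0004)
   blade 1417 angle from ledge, perp dist: lo (66.58, -0.0108, 0.0003) hi (66.0, 0.0107, 0.0002)
w10 board -y edge U (expect -.030) [-0.0285 -0.0284 -0.0283 -0.0286 -0.0291 -0.0284 -0.0284 -0.0282]
  stock/ledge: ledge inner V -0.0122
   bar 1252 angle from ledge, perp dist: lo (66.61, -0.0232, 0.002) hi (66.23, -0.0095, 0.0003)
   blade 1384 angle from ledge, perp dist: lo (65.68, -0.0112, 0.0003) hi (66.11, 0.0109, 0.0003)
```

The checks agree. The cheek is at 66.6° and the fence at 66.4°, with the blade flush on the fence. The board edge is 28.5 mm from the pivot (nominal 30, and the same measure read 29.2 at the pattern). The knob is down and the gripper is clear. Handing in.

```bash
python3 -c "
from h import *
print(ticket.hand_in())"
```

```text
the job is handed in; nothing more can be done
None
```

I seated the bevel in the pattern corner and locked it there. I then carried it to the cutter board, slid it home so its blade swung the fence, released it and handed in at about 35 s on the clock. No verdict was given.

**Last checks**
- **Pattern seat:** the stock hit a hard stop at about 14 N, with the knob still up.
- **Lock:** the knob snapped at about 13 N and bottomed out. Its top dropped from 49.7 mm to about 44 mm.
- **Cutter seat:** the stock hit a hard stop at about 17 N on the wrist sensor, under the 40 N limit.
- **Angles from the ledge after release:** the cheek is at 66.6° and the fence at 66.4°. The blade is at 65.7–66.1° on the fence.
- **Position:** the stock lies along the ledge, 12.2 mm to the pivot (nominal 12). The pivot sits 28.5 mm from the board edge, against a nominal 30 and 29.2 measured the same way at the pattern. The gripper is well clear.

**What failed or disagreed**
- **First grasp:** it closed over the top of the handle and nudged the bevel about 7 mm. The real fingertips end about 35 mm short of the reported TCP. I corrected for this and the second grasp held.
- **Blade on the cheek:** before locking, a rough reading from points picked off the picture put the blade about 1° off the cheek. A cleaner fit of that same view gave under 0.6°.
- **Last picture:** the final close-up could not be viewed because the 12-picture limit was reached. The final checks therefore rest on depth measurements from that frame. I did not re-measure the sweets and other bystanders, but no move came near them.

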